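Make up centrifuge ballast on a spring scale

ROBOT

A 7-joint arm with a two-finger parallel gripper is mounted at the origin on the work surface. World frame = base frame: x ahead of the robot, y to its left, z up, the work surface at z = 0. Lengths are in m, angles in rad, forces in N, time in s.
With the tool pointing down it reaches from about 0.425 to 0.875 m from the base axis. Payload 4.7 kg.
Tool frame: the origin (TCP) lies midway between the tips of the shut fingers; the grasp point (between the pads) lies 19 mm behind it (ctrl.grip_depth is the distance from the TCP to the grasp point, in m); z points along the fingers, y is the direction in which the jaws open and shut (so a half turn about z gives the same grasp; the last joint's range is limited). The gripper opens to 87 mm and grips with 3 to 60 N. Pads are 19 mm wide; open, the fingers measure 117 mm over their backs; the gripper's body (75 mm by 190 mm) begins 51 mm behind the grasp point.
Start: joints at [1.156, 0.321, -0.07, 1.45, 0.023, 1.371, -0.057], TCP at [0.27, -0.591, 0.223] pointing down, gripper open.
Joint ranges: [-2.86, 2.86], [-0.3, 2.09], [-1.38, 1.24], [0.06, 2.45], [-1.56, 4.7], [0.09, 2.05], [-2.69, 2.69]. Speed limits (rad/s): [2.57, 2.57, 3.14, 3.14, 3.14, 3.14, 3.14].

INTERFACE

Orientations are given as a rotation vector (axis times angle).
In Python, from bench import ctrl gives the robot as it stands. The module is installed in compiled form; this text tells all that it offers.
- The arm moves only by the shell command python3 -m inch 'ROWS' [FORCE]. ROWS is JSON, a list of rows, each a list of 5 numbers: the opening, from -1 (shut) to 1 (fully open), so that 0 is half open, then the shift along the tool's x, y, z in mm, then the turn about the tool's z in rad. In form: [[fingers, tx, ty, tz, twist], ...]. A call has 1 to 5 rows; each row shifts and turns the pose as measured when the row begins, along the tool's axes as they then stand; what a row does not reach is not made up. A row lasts 1/8 s, in which the tool goes at most 62.5 mm and 10.7 degrees, less where a joint would pass 70% of its speed; a pose out of reach is approached as far as the arm can. A call is refused whole if a number of a shift passes 62.5 or a number of a turn 0.188, either way. A call with a gripper value outside its range is refused whole. The fingers move at their own pace and stop on an object; FORCE is the grip in N (left out, the last holds). Time passes only in rows, so rows that do not move let the fingers close. It gives the time, the measured TCP pose, the force and the opening at its end, in the units of the state.
- ctrl.get_state(): the state, without advancing time (a new reading comes with each control period).
- ctrl.get_image(name): name is "scene" or "top"; returns a dict with "color" (420x560x3 uint8, red, green, blue), "range_z" (420x560 float32, m along the optical axis (not along the pixel's ray), 0 where there is no reading), "K" (3x3 intrinsics, pixels), "distortion" ([k1, k2, p1, p2, k3] as OpenCV has them; the pictures are not rectified), "R" (3x3) and "t" (3): a world point X has camera coordinates R X + t. Camera axes: x right, y down, z forward; pixel columns grow to the right and rows downward; lengths in m; the calibration is good to about 2 mm. A picture is of the moment at which its call begins.
- ctrl.close_job(): hands the job in, once; it reports no verdict.
The state is a dict: "time": time; "joint_positions": joint angles; "qd": joint speeds; "joint_torque": joint torques, N m; "position": TCP position; "tool_rot": TCP orientation; "ft_force": force on the tool from outside, world axes, zero at the start; "torque": the same for the moment, N m; "grip_width": opening from 0.0 (shut) to 1.0 (fully open).
Only numpy, scipy, OpenCV 4.12 (cv2) and the standard library are available. Lean on these libraries where they do the work, as an engineer would, in place of code of your own. Each camera call takes 0.05 s, during which the arm holds its last target. There are 200 camera calls.

TASK

The index clip on the spring scale has been set to the weight of a loaded centrifuge bucket: make up the matching ballast by taking steel ballast rings from the rack and stacking them flat over the scale's spindle, one at a time, until the pointer stands level with the notch of the clip. Lower each ring slowly and follow the pan down until it carries the ring before letting go, so that the pan never drops freely, is not forced sideways and is never pressed down onto its stop. Leave the clip as it is set, the rings that are not needed on the rack, and the other things on the bench where they are.

Things in the scene. Friction and masses are not known exactly. Their poses are not given: they have to be found in the camera images.
- scale: Spring scale, fixed to the bench: white housing 116 mm (its x) by 144 mm (its y) by 100 mm high, a round aluminium pan above it on a vertical stem. Origin at the centre of the housing's underside, on the vertical axis of the pan and spindle. The +x face, turned away from the robot, is the reading face with the graduation, the pointer and the index clip; these stand up to 15 mm out from it.
- pan (a joint): How far the sprung pan has sunk, in m: about 0 empty, growing as it sinks straight down; its stop is at 0.062. A soft, lightly damped spring: each ring sinks the pan by a visible step of more than a centimetre.
- seat (a point): Centre of the top of the pan's raised round seat (40 mm across, 8 mm above the 80 mm wide pan plate), on which the first ring rests; 178 mm above the bench when empty; it sinks with the pan. From it the upright spindle, 12 mm in diameter, rises 44 mm; its last 8 mm taper to a blunt 4 mm wide end. z is up.
- pointer (a point): Tip of the thin black pointer (3 mm thick) on the scale's reading face; it sinks with the pan, by the same amount. 86 mm above the bench when the pan is empty.
- mark (a point): Middle of the notch of the black index clip, beside the pointer's tip on the reading face. The notch lies between two lips and is 20 mm high, so the pointer is level with the notch when its height is within about 8.5 mm of this point's. The clip slides on a stiff rail and has been set already.
- rack: Grey plastic ring rack, fixed to the bench, 170 x 170 mm: a 12 mm plate with four round pads (36 mm across, tops 22 mm above the bench) at +-50 mm in its x and y, each with a steel stud 10 mm in diameter that rises 10 mm above the pad. Origin at the centre of its underside.
- reagent_bottle: Amber reagent bottle with black cap, 66 mm across, 130 mm high, standing on the bench; origin at the centre of its underside. Not to be disturbed.
- beaker: Empty glass beaker, 68 mm across, 85 mm high; origin at the centre of its underside. Not to be disturbed.
- wrench: Steel wrench, 140 mm long, lying on the bench along its own x; origin at its middle, underneath. Not to be disturbed.
- vial_rack: White rack of small amber vials, 90 x 160 mm, 48 mm high; origin at the centre of its underside. Not to be disturbed.
- ring0: Plain steel ballast ring lying flat on a stud of the rack, 60 mm outside diameter, 14 mm bore, 14 mm thick, between about 260 and 325 g, not told apart by eye; the four look alike. Origin at the centre of its underside, z is its axis.
- ring1: Plain steel ballast ring lying flat on a stud of the rack, 60 mm outside diameter, 14 mm bore, 14 mm thick, between about 260 and 325 g, not told apart by eye; the four look alike. Origin at the centre of its underside, z is its axis.
- ring2: Plain steel ballast ring lying flat on a stud of the rack, 60 mm outside diameter, 14 mm bore, 14 mm thick, between about 260 and 325 g, not told apart by eye; the four look alike. Origin at the centre of its underside, z is its axis.
- ring3: Plain steel ballast ring lying flat on a stud of the rack, 60 mm outside diameter, 14 mm bore, 14 mm thick, between about 260 and 325 g, not told apart by eye; the four look alike. Origin at the centre of its underside, z is its axis.
There are look-alikes about, which are no part of the job. Leave any orange or turquoise look-alike of the ring0 alone.

How it is judged:
By the outcome, as a careful person would: the job done as asked, in the order asked, and still so for the second after the job is handed in, with the robot touching nothing.
It also fails if it takes over 72 s, if anything falls off the work surface, if the arm or the gripper's body presses on something with over 40 N, if the wrist force passes 120 N, or if a joint passes its speed limit or range.

## Working session

There is one attempt and no reset: what is moved stays moved. The work goes in short steps, Python scripts to look and compute and a shell command to move; the robot and the scene stay as the last step left them, time stands still between calls to the robot, and variables do not carry over. Pictures are saved under pics/ and viewed, about 8 in all and at most 12, crops included, and the job is handed in when it is done.

```bash
mkdir -p pics
cat > h.py <<'E'
import numpy as np, cv2
from bench import ctrl
def snap(n,f):
    im=ctrl.get_image(n); np.savez(f'pics/{f}.npz',**im); cv2.imwrite(f'pics/{f}.png',im['color'][:,:,::-1]); return im
def cloud(im):
    h,w=im['range_z'].shape
    v,u=np.mgrid[:h,:w]; p=np.stack([u,v],-1).reshape(-1,1,2).astype(float)
    n=cv2.undistortPoints(p,im['K'],np.array(im['distortion'])).reshape(h,w,2)
    z=im['range_z'][...,None]; c=np.concatenate([n*z,z],-1)
    return (c-im['t'])@im['R']
def ray(im,u,v,z):
    n=cv2.undistortPoints(np.array([[[u,v]]],float),im['K'],np.array(im['distortion'])).ravel()
    d=im['R'].T@np.array([n[0],n[1],1]); o=-im['R'].T@im['t']
    return o+d*(z-o[2])/d[2]
def proj(im,X):
    r,_=cv2.Rodrigues(im['R']); return cv2.projectPoints(np.array([X],float),r,np.array(im['t'],float),im['K'],np.array(im['distortion']))[0].ravel()
E
python3 - <<'E'
from h import *
a=snap('scene','s0');b=snap('top','t0')
cv2.imwrite('pics/both.png',cv2.resize(np.hstack([a['color'],b['color']])[:,:,::-1],(800,300),interpolation=cv2.INTER_AREA))
for i in(a,b): print(i['K'].round(1).tolist(),(-i['R'].T@i['t']).round(3),i['R'].round(2).tolist())
print(ctrl.get_state(),ctrl.grip_depth)
E
```

```text
[[387.7, 0.0, 279.5], [0.0, 387.7, 219.6], [0.0, 0.0, 1.0]] [ 1.284 -0.198  1.146] [[0.28, 0.96, 0.0], [0.78, -0.22, -0.58], [-0.56, 0.17, -0.81]]
[[396.3, 0.0, 279.7], [0.0, 396.3, 208.5], [0.0, 0.0, 1.0]] [ 0.365 -0.025  1.338] [[0.0, -1.0, -0.02], [-0.98, 0.0, -0.19], [0.19, 0.02, -0.98]]
{'time': 0.1, 'joint_positions': array([ 1.15609367,  0.3217376 , -0.07011467,  1.45154657,  0.02261737,
        1.37079957, -0.05690413]), 'qd': array([-1.56950669e-04, -1.86533452e-03,  9.70105826e-05, -9.61641845e-04,
       -6.07470587e-04,  1.12984788e-03, -1.83312326e-03]), 'joint_torque': array([-8.93959987e-05, -4.92571986e+01, -4.05548690e-01, -3.13397849e+01,
       -6.40957779e-02,  3.94473842e-02,  8.16613806e-05]), 'position': array([ 0.27002066, -0.59071841,  0.22158168]), 'tool_rot': array([-3.06804124e+00, -6.68149183e-01,  7.22576714e-04]), 'ft_force': array([-0.13505455, -1.20028021,  0.41121168]), 'torque': array([-0.03568925,  0.03438012,  0.00315466]), 'grip_width': 0.9984863124540345} 0.0187
```

View pics/s0.png

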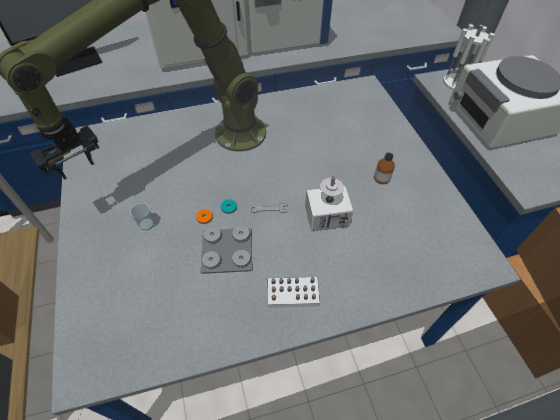

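View pics/t0.png

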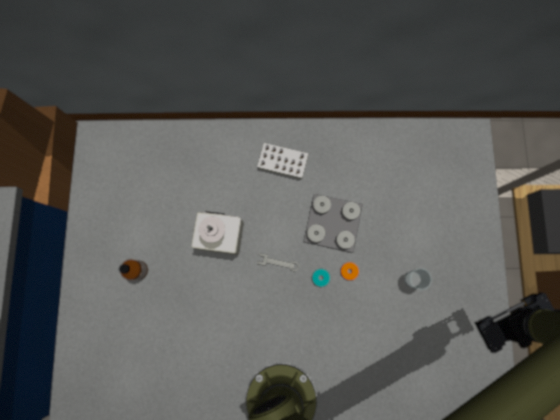

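Look-alikes: in the scene view, orange ring (204,215) and turquoise ring (229,206) are off the rack and excluded. The steel rings on the rack are at (211,234), (241,232), (210,259) and (241,258); in the top view they are at (322,204), (351,211), (316,233) and (345,240). The scale is at scene (328,205), top (214,232).

Run:
```python
from h import *
ims={k:dict(np.load(f'pics/{k}.npz')) for k in('s0','t0')}
S,T=ims['s0'],ims['t0']
for k,im in ims.items():
    P=cloud(im); 
    for seed in ([(211,234),(241,232),(210,259),(241,258)] if k=='s0' else [(351,211),(345,240),(322,204),(316,233)]):
        u,v=seed; w=P[v-16:v+17,u-16:u+17].reshape(-1,3)
        uu,vv=np.meshgrid(np.arange(u-16,u+17),np.arange(v-16,v+17))
        m=(w[:,2]>.029)&(w[:,2]<.045)
        n,l,st,c=cv2.connectedComponentsWithStats(m.reshape(33,33).astype(np.uint8))
        i=l[16-4:16+5,16-4:16+5].max(); i=np.bincount(l[l>0]).argmax(); q=w[(l==i).ravel()]
        (cx,cy),r=cv2.minEnclosingCircle(q[:,:2].astype(np.float32))
        print(k,seed,'n',len(q),'mean',q.mean(0).round(4),'z med',np.median(q[:,2]).round(4),'circ',round(cx,4),round(cy,4),round(r,4))
    m=(P[...,2]>.15)&(P[...,2]<.2)&(P[...,0]>.4)&(P[...,0]<1)&(abs(P[...,1])<.5)
    q=P[m]; print('pan',len(q),q.mean(0).round(4),np.median(q[:,2]).round(4))
    (cx,cy),r=cv2.minEnclosingCircle(q[:,:2].astype(np.float32));print(cx,cy,r)
    m=(P[...,2]>.2)&(P[...,2]<.235)&(P[...,0]>.4)&(P[...,0]<1)&(abs(P[...,1])<.5); print('spindle',m.sum(),P[m].mean(0).round(4), P[m][:,2].max() if m.any() else 0)
    m=(P[...,2]>.095)&(P[...,2]<.105)&(P[...,0]>.4)&(P[...,0]<1)&(abs(P[...,1])<.5); print('house',cv2.minAreaRect(P[m][:,:2].astype(np.float32)),np.median(P[m][:,2]))
    for nm,hue in(('or',(5,20)),('tq',(80,100))):
        h=cv2.cvtColor(im['color'],cv2.COLOR_RGB2HSV); m=(h[...,0]>=hue[0])&(h[...,0]<=hue[1])&(h[...,1]>150)&(P[...,2]>.005)&(P[...,2]<.02)&(abs(P[...,1])<.6)&(P[...,0]<.9); print(nm,P[m].mean(0).round(3))
    g=cv2.resize(im['color'][150:290,180:370] if k=='s0' else im['color'][150:290,180:370],None,fx=4,fy=4,interpolation=cv2.INTER_CUBIC)
    cv2.imwrite(f'pics/{k}c.png',g[:,:,::-1])
```

```text
s0 (211, 234) n 205 mean [ 0.5099 -0.2134  0.0357] z med 0.0358 circ 0.5072 -0.2119 0.0322
s0 (241, 232) n 206 mean [ 0.531  -0.117   0.0359] z med 0.036 circ 0.5291 -0.1148 0.0318
s0 (210, 259) n 236 mean [ 0.6067 -0.2348  0.0356] z med 0.0358 circ 0.6046 -0.2356 0.0311
s0 (241, 258) n 227 mean [ 0.6285 -0.1377  0.0355] z med 0.0355 circ 0.627 -0.1388 0.0312
pan 336 [0.5282 0.2026 0.1729] 0.1711
0.5234649777412415 0.20398080348968506 0.040580522269010544
spindle 19 [0.5254 0.2033 0.2117] 0.2242553822573251
house ((0.5040215253829956, 0.3134916126728058), (0.1472073197364807, 0.39076271653175354), 10.715340614318848) 0.09992303604286189
or [ 0.408 -0.227  0.014]
tq [ 0.387 -0.132  0.014]
t0 (351, 211) n 240 mean [ 0.6055 -0.2336  0.0355] z med 0.0357 circ 0.6058 -0.2336 0.0298
t0 (345, 240) n 253 mean [ 0.5085 -0.2127  0.0353] z med 0.0354 circ 0.5093 -0.2129 0.0304
t0 (322, 204) n 240 mean [ 0.6272 -0.1366  0.0353] z med 0.0353 circ 0.6276 -0.1369 0.0301
t0 (316, 233) n 247 mean [ 0.5304 -0.1158  0.0357] z med 0.0354 circ 0.5306 -0.116 0.0297
pan 534 [0.5242 0.204  0.1717] 0.1707
0.5256896018981934 0.2051791399717331 0.04066581279039383
spindle 17 [0.5239 0.2034 0.2154] 0.22365049907857032
house ((0.5050991177558899, 0.3116823434829712), (0.1476774960756302, 0.3853777050971985), 10.912888526916504) 0.09925508833775185
or [ 0.407 -0.227  0.013]
tq [ 0.386 -0.131  0.013]
```

View pics/s0c.png

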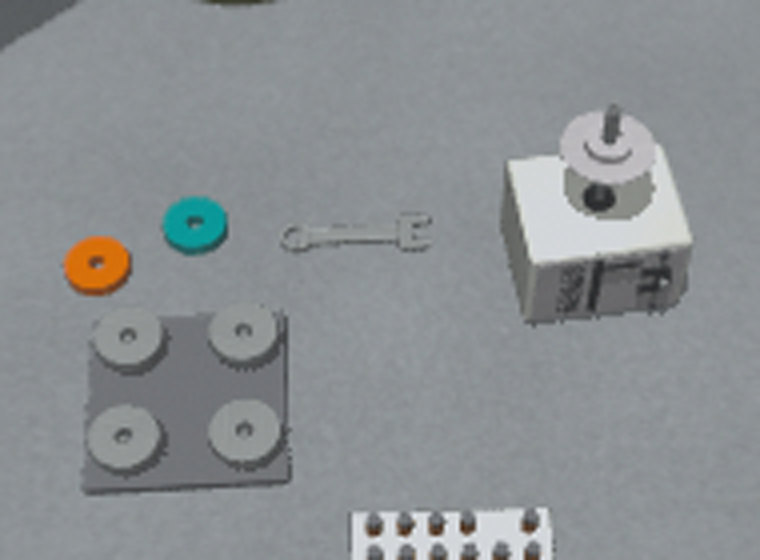

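```bash
python3 -m inch '[[1,43,-32,0,0],[1,43,-32,0,0],[1,43,-32,0,0],[1,43,-32,0,0],[1,43,-32,0,0]]' 25; python3 -m inch '[[1,43,-32,0,0],[1,43,-32,0,0],[1,43,-32,0,0],[1,43,-32,0,0],[1,0,0,0,0]]'; python3 -m inch '[[1,0,0,0,0.16],[1,0,0,0,0.16],[1,0,0,0,0.16],[1,0,0,0,0.16],[1,0,0,0,0]]'
cat > st.py <<'E'
from h import *
import sys
s=ctrl.get_state();R=cv2.Rodrigues(np.array(s['tool_rot']))[0]
print('t',round(s['time'],2),'p',s['position'].round(4),'yaw',np.arctan2(R[1,0],R[0,0]).round(3),'f',s['ft_force'].round(2),'w',round(s['grip_width'],3),'tz',R[:,2].round(3),'j7',s['joint_positions'][6].round(2))
if len(sys.argv)>1:
    g=np.array([float(a) for a in sys.argv[1:4]]); print('shift mm',(R.T@(g-s['position'])*1000).round(1))
E
python3 st.py .5305 -.1162 .017
```

```text
time: 0.72
position: [0.3983, -0.353, 0.218]
tool_rot: [-3.069, -0.651, 0.007]
ft_force: [1.8, 0.2, -0.2]
grip_width: 1.0
time: 1.35
position: [0.5069, -0.1537, 0.2169]
tool_rot: [-3.064, -0.664, 0.007]
ft_force: [-0.1, -0.8, -0.5]
grip_width: 1.002
time: 1.98
position: [0.5039, -0.157, 0.2146]
tool_rot: [-3.116, 0.368, 0.018]
ft_force: [0.3, 0.5, -0.4]
grip_width: 1.0
t 1.98 p [ 0.5039 -0.157   0.2146] yaw -0.235 f [ 0.31  0.45 -0.35] w 1.0 tz [-0.011  0.005 -1.   ] j7 -1.58
shift mm [ 18.7 -45.5 197.5]
```

```bash
python3 -m inch '[[1,10,-24,30,0],[1,9,-22,40,0],[1,0,0,40,0],[1,0,0,40,0],[1,0,0,0,0]]'; python3 st.py .5305 -.1162 .017
```

```text
time: 2.6
position: [0.5317, -0.1191, 0.0608]
tool_rot: [-3.12, 0.351, 0.016]
ft_force: [0.5, 0.1, 1.6]
grip_width: 0.998
t 2.6 p [ 0.5317 -0.1191  0.0608] yaw -0.224 f [0.55 0.1  1.56] w 0.998 tz [-0.01   0.003 -1.   ] j7 -1.73
shift mm [-1.3 -2.6 43.8]
```

```bash
python3 -m inch '[[1,-1,-2,25,0],[1,0,-1,15,0],[1,0,0,0,0]]'; python3 st.py .5305 -.1162 .017
python3 - <<'E'
from h import *
a=snap('scene','s1');b=snap('top','t1')
g=[cv2.resize(i['color'][y:y+75,x:x+75],(400,400),interpolation=cv2.INTER_CUBIC) for i,x,y in((a,200,195),(b,280,195))]
cv2.imwrite('pics/c1.png',np.hstack(g)[:,:,::-1])
E
```

```text
time: 2.98
position: [0.5342, -0.118, 0.0244]
tool_rot: [-3.122, 0.347, 0.006]
ft_force: [-0.4, -0.1, 0.9]
grip_width: 1.0
t 2.98 p [ 0.5342 -0.118   0.0244] yaw -0.221 f [-0.38 -0.14  0.9 ] w 1.0 tz [-0.004  0.    -1.   ] j7 -1.75
shift mm [-4.  -1.   7.4]
```

View pics/c1.png

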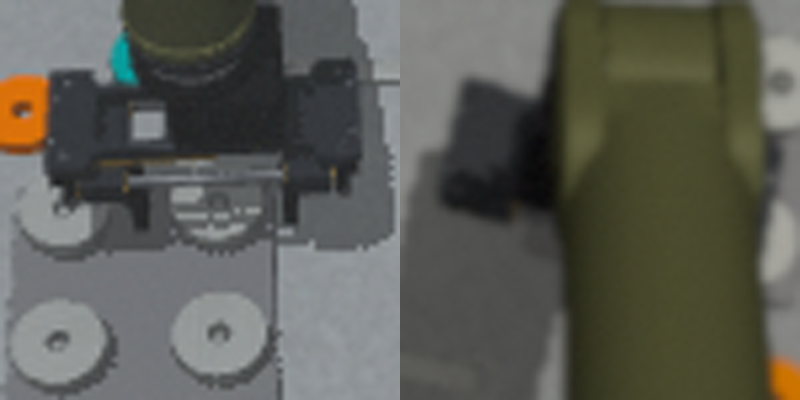

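The crop shows the fingers straddling ring B, at crop (215,205), that is scene (240,233). They are clear of the neighbouring ring.

```bash
python3 -m inch '[[1,-4,-1,5,0],[1,0,0,0,0]]'; python3 st.py .5305 -.1162 .017
```

```text
time: 3.32
position: [0.5324, -0.1167, 0.0219]
tool_rot: [3.121, -0.347, 0.001]
ft_force: [-0.0, -0.8, 0.0]
grip_width: 0.998
t 3.33 p [ 0.5324 -0.1167  0.0219] yaw -0.222 f [-0.04 -0.8   0.02] w 0.998 tz [ 0.001 -0.001 -1.   ] j7 -1.75
shift mm [-2.  -0.   4.9]
```

```bash
python3 -m inch '[[1,-3,0,5,0],[1,-1,0,3,0],[1,0,0,0,0]]'; python3 st.py .5305 -.1162 .017
```

```text
time: 3.7
position: [0.5284, -0.1158, 0.0138]
tool_rot: [3.121, -0.347, 0.002]
ft_force: [-1.1, 1.3, -0.2]
grip_width: 1.004
t 3.7 p [ 0.5284 -0.1158  0.0138] yaw -0.222 f [-1.09  1.35 -0.18] w 1.004 tz [ 0.001 -0.002 -1.   ] j7 -1.76
shift mm [ 2.1 -0.1 -3.2]
```

```bash
python3 -m inch '[[1,2,0,-4,0],[1,0,0,0,0]]'; python3 st.py .5305 -.1162 .0175
```

```text
time: 3.95
position: [0.5307, -0.1163, 0.0181]
tool_rot: [3.121, -0.347, 0.003]
ft_force: [-0.2, -0.4, 0.8]
grip_width: 0.998
t 3.95 p [ 0.5307 -0.1163  0.0181] yaw -0.222 f [-0.22 -0.41  0.8 ] w 0.998 tz [ 0.002 -0.001 -1.   ] j7 -1.76
shift mm [-0.2 -0.1  0.6]
```

```bash
python3 -m inch '[[-1,0,0,0,0],[-1,0,0,0,0],[-1,0,0,0,0],[-1,0,0,0,0],[-1,0,0,0,0]]' 25;python3 st.py .5305 -.1162 .0175;  python3 -m inch '[[-1,0,0,-10,0],[-1,0,0,-20,0],[-1,0,0,-50,0],[-1,0,0,-50,0],[-1,0,0,-50,0]]'; python3 -m inch '[[-1,0,0,-50,0],[-1,0,0,-20,0],[-1,0,0,0,0],[-1,0,0,0,0]]';python3 st.py .5245 .2038 .25
```

```text
time: 4.58
position: [0.5309, -0.1162, 0.0183]
tool_rot: [3.121, -0.347, 0.003]
ft_force: [0.0, 0.3, -0.0]
grip_width: 0.676
t 4.58 p [ 0.5309 -0.1162  0.0183] yaw -0.221 f [ 0.02  0.31 -0.04] w 0.676 tz [ 0.002 -0.001 -1.   ] j7 -1.76
shift mm [-0.4  0.1  0.8]
time: 5.2
position: [0.5252, -0.1151, 0.198]
tool_rot: [-3.121, 0.346, 0.02]
ft_force: [0.8, -1.2, -2.2]
grip_width: 0.674
time: 5.7
position: [0.5263, -0.1148, 0.2744]
tool_rot: [3.123, -0.345, -0.011]
ft_force: [-1.0, 0.9, -3.2]
grip_width: 0.677
t 5.7 p [ 0.5263 -0.1148  0.2744] yaw -0.22 f [-1.    0.86 -3.25] w 0.677 tz [-0.007  0.001 -1.   ] j7 -1.66
shift mm [ -71.2 -310.6   24.6]
```

```bash
python3 -m inch '[[-1,-10,-44,0,0],[-1,-10,-44,0,0],[-1,-10,-44,0,0],[-1,-10,-44,0,0],[-1,-10,-44,0,0]]';python3 -m inch '[[-1,-10,-44,0,0],[-1,-5,-30,0,0],[-1,0,0,0,0],[-1,0,0,0,0]]';python3 st.py .5245 .2038 .25
```

```text
time: 6.32
position: [0.5221, 0.1107, 0.2648]
tool_rot: [3.118, -0.362, -0.034]
ft_force: [1.8, 0.8, -3.3]
grip_width: 0.674
time: 6.82
position: [0.5195, 0.1918, 0.2578]
tool_rot: [3.117, -0.349, -0.052]
ft_force: [-0.4, -0.7, -2.5]
grip_width: 0.678
t 6.83 p [0.5195 0.1918 0.2578] yaw -0.223 f [-0.45 -0.73 -2.49] w 0.678 tz [-0.034 -0.001 -0.999] j7 -2.28
shift mm [  2.4 -12.9   7.6]
```

```bash
python3 -m inch '[[-1,2,-7,-6,0],[-1,1,-6,0,0],[-1,0,0,0,0],[-1,0,0,0,0]]';python3 st.py .5245 .2038 .25
python3 - <<'E'
from h import *
a=snap('scene','s2');b=snap('top','t2')
g=[cv2.resize(i['color'][y:y+75,x:x+75],(400,400),interpolation=cv2.INTER_CUBIC) for i,x,y in((a,295,155),(b,175,190))]
cv2.imwrite('pics/c2.png',np.hstack(g)[:,:,::-1])
E
```

```text
time: 7.32
position: [0.5267, 0.2012, 0.2632]
tool_rot: [3.115, -0.357, -0.053]
ft_force: [-0.2, 0.7, -2.9]
grip_width: 0.674
t 7.33 p [0.5267 0.2012 0.2632] yaw -0.228 f [-0.22  0.7  -2.94] w 0.674 tz [-0.035 -0.002 -0.999] j7 -2.3
shift mm [-2.3 -2.1 13.2]
```

View pics/c2.png

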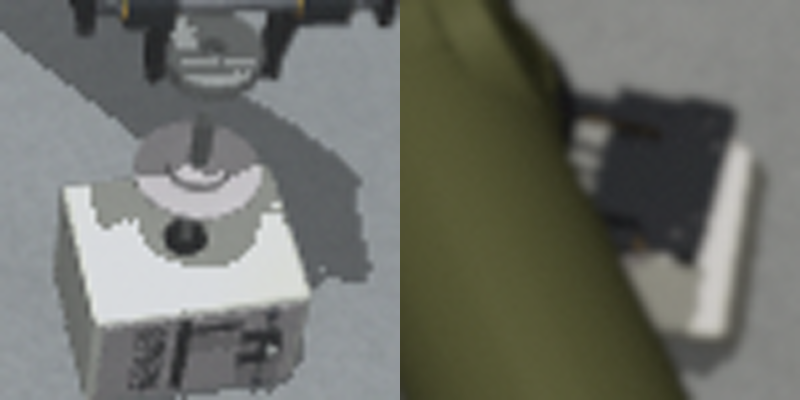

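```bash
cat > fit.py <<'E'
from h import *
from scipy.optimize import least_squares
def cyl(P,r,c0):
    f=least_squares(lambda c:np.hypot(P[:,0]-c[0],P[:,1]-c[1])-r,c0,loss='soft_l1',f_scale=.001)
    return f.x, np.sqrt(np.median(f.fun**2))
def sel(P,c,r,z0,z1): return (np.hypot(P[...,0]-c[0],P[...,1]-c[1])<r)&(P[...,2]>z0)&(P[...,2]<z1)
E
python3 - <<'E'
from fit import *
c0=(.5245,.204)
for k in('s0','t0','s2'):
    im=dict(np.load(f'pics/{k}.npz'));P=cloud(im)
    m=sel(P,c0,.014,.188,.214); q=P[m]; print(k,'spindle n',len(q),*[x.round(4) for x in cyl(q,.006,c0)])
    m=sel(P,c0,.05,.165,.176).astype(np.uint8)
    # extreme pan edge by contour, ray cast on plane z=.170
    cs,_=cv2.findContours(cv2.morphologyEx(m,cv2.MORPH_CLOSE,np.ones((9,9))),cv2.RETR_EXTERNAL,cv2.CHAIN_APPROX_NONE)
    e=max(cs,key=len)[:,0]; q=np.array([ray(im,u,v,.170) for u,v in e]); f=least_squares(lambda c:np.hypot(q[:,0]-c[0],q[:,1]-c[1])-c[2],[*c0,.04],loss='soft_l1',f_scale=.001); print('  pan',f.x.round(4))
im=dict(np.load('pics/s2.npz'));P=cloud(im);p=(.5267,.2012)
hsv=cv2.cvtColor(im['color'],cv2.COLOR_RGB2HSV)
m=sel(P,p,.04,.255,.29)&(hsv[...,2]>90); q=P[m]; print(len(q))
for a in np.argwhere(m)[::6]: print(a, P[a[0],a[1]].round(4),np.hypot(*(P[a[0],a[1]][:2]-p)).round(4), im['color'][a[0],a[1]])
w=q[(q[:,2]<.279)&(np.hypot(*(q[:,:2]-p).T)>.025)]; print(len(w),cyl(w,.03,p))
E
```

```text
s0 spindle n 21 [0.5229 0.2051] 0.0014
  pan [0.5244 0.2044 0.0384]
t0 spindle n 9 [0.5247 0.2057] 0.0003
  pan [0.5249 0.2047 0.0386]
s2 spindle n 20 [0.5236 0.2049] 0.0008
  pan [0.5243 0.2045 0.0384]
196
[157 330] [0.496  0.1969 0.2808] 0.031 [88 92 93]
[158 333] [0.5011 0.2052 0.2791] 0.0259 [93 96 96]
[158 339] [0.5092 0.2217 0.2825] 0.0269 [110 113 115]
[159 332] [0.507  0.1993 0.282 ] 0.0198 [ 96 100  99]
[159 339] [0.5145 0.2194 0.2839] 0.0219 [ 98 101 100]
[160 331] [0.5094 0.1952 0.2811] 0.0184 [136 142 141]
[160 337] [0.5138 0.2135 0.2804] 0.0178 [ 97 101 100]
[161 327] [0.5112 0.1811 0.2823] 0.0254 [136 141 141]
[161 333] [0.5145 0.1999 0.2805] 0.0122 [ 97 100 100]
[161 339] [0.5187 0.2184 0.2794] 0.019 [ 96 100  99]
[162 328] [0.5182 0.1815 0.2848] 0.0214 [148 152 152]
[162 338] [0.5249 0.2121 0.283 ] 0.0111 [ 99 102 102]
[163 327] [0.5173 0.1791 0.2801] 0.024 [101 103 104]
[163 338] [0.5279 0.2111 0.2818] 0.01 [ 97  99 100]
[164 327] [0.5202 0.1782 0.2789] 0.0239 [96 99 98]
[164 338] [0.5317 0.2097 0.2816] 0.0099 [ 97 100  99]
[165 327] [0.5233 0.1771 0.2779] 0.0243 [ 9
[... 234 characters left out ...]
[0.5422 0.2155 0.2817] 0.0211 [141 144 145]
[167 331] [0.5372 0.1847 0.281 ] 0.0196 [112 115 114]
[167 337] [0.5411 0.203  0.2797] 0.0145 [110 113 113]
[167 343] [0.5434 0.2223 0.2766] 0.0269 [90 93 93]
[168 333] [0.5416 0.1898 0.2795] 0.0188 [ 97 100 100]
[168 339] [0.5476 0.2069 0.2808] 0.0217 [141 143 144]
[169 331] [0.5463 0.1811 0.2824] 0.0281 [145 150 151]
[169 337] [0.5499 0.1995 0.2808] 0.0233 [143 146 147]
[170 330] [0.5472 0.1778 0.2799] 0.0311 [102 104 103]
[170 336] [0.5522 0.1954 0.28  ] 0.0262 [154 158 159]
[171 331] [0.5476 0.1815 0.2748] 0.0287 [90 94 93]
[171 337] [0.5537 0.1986 0.2762] 0.0272 [95 98 97]
20 (array([0.52421314, 0.20069175]), np.float64(0.0008374864098677439))
```

Run:
```python
from fit import *
for k,p,zt in(('s0',(.5305,-.1162),.036),('s0',(.6275,-.137),.036),('s0',(.509,-.213),.036),('s0',(.606,-.234),.036),('s2',(.5267,.2012),.2808)):
    im=dict(np.load(f'pics/{k}.npz'));P=cloud(im);hsv=cv2.cvtColor(im['color'],cv2.COLOR_RGB2HSV)
    m=sel(P,p,.036,zt-.012,zt+.006)&(hsv[...,2]>85); q=P[m]; w=q[(q[:,2]<zt-.003)&(np.hypot(*(q[:,:2]-p).T)>.025)]
    r=cyl(w,.03,p)[0]
    # front edge of top face: wall/top silhouette, lower boundary columns -> ray to underside plane
    a=np.argwhere(m); E=[]
    for u in np.unique(a[:,1]):
        v=a[a[:,1]==u,0].max(); E.append(ray(im,u,v+.5,zt-.014))
    E=np.array(E); E=E[np.hypot(*(E[:,:2]-p).T)>.02]
    # keep camera-facing arc
    d=(E[:,:2]-p)@np.array([.957,-.29])
    E=E[d>.018]
    print(k,p,'wall',len(w),((r-p)*1000).round(1),'edge',len(E),((cyl(E,.03,p)[0]-p)*1000).round(1))
```

```text
s0 (0.5305, -0.1162) wall 21 [-2.7  0.2] edge 10 [-6.  -1.7]
s0 (0.6275, -0.137) wall 14 [-2.1 -1.4] edge 11 [-5.2 -0.5]
s0 (0.509, -0.213) wall 19 [-3.2 -0.9] edge 11 [-6.6 -0.5]
s0 (0.606, -0.234) wall 21 [-1.9 -0.1] edge 10 [-5.4 -2.4]
s2 (0.5267, 0.2012) wall 23 [-2.  -0.6] edge 10 [-6.  -1.4]
```

```bash
python3 -m inch '[[-1,-3,-2,12,0],[-1,0,-1,12,0],[-1,0,0,5,0],[-1,0,0,0,0]]';python3 st.py .524 .2046 .222
```

```text
time: 7.92
position: [0.5223, 0.2046, 0.2313]
tool_rot: [3.114, -0.357, -0.056]
ft_force: [-0.5, -0.4, -2.9]
grip_width: 0.677
t 7.92 p [0.5223 0.2046 0.2313] yaw -0.228 f [-0.51 -0.39 -2.85] w 0.677 tz [-0.036 -0.003 -0.999] j7 -2.32
shift mm [ 2.  -0.5  9.2]
```

```bash
python3 -m inch '[[-1,3,-1,3,0],[-1,0,0,2,0],[-1,0,0,0,0]]';python3 st.py .524 .2046 .222
```

```text
time: 8.3
position: [0.526, 0.205, 0.2263]
tool_rot: [3.114, -0.357, -0.054]
ft_force: [0.5, 0.4, -3.0]
grip_width: 0.675
t 8.3 p [0.526  0.205  0.2263] yaw -0.229 f [ 0.51  0.36 -2.99] w 0.675 tz [-0.035 -0.002 -0.999] j7 -2.32
shift mm [-1.7  0.8  4.4]
```

```bash
python3 -m inch '[[-1,-2,0,1,0],[-1,0,0,1,0],[-1,0,0,0,0]]';python3 st.py .524 .2046 .222
```

```text
time: 8.68
position: [0.5239, 0.2056, 0.2246]
tool_rot: [3.114, -0.357, -0.053]
ft_force: [0.3, -0.7, -3.2]
grip_width: 0.676
t 8.68 p [0.5239 0.2056 0.2246] yaw -0.228 f [ 0.33 -0.73 -3.16] w 0.676 tz [-0.035 -0.002 -0.999] j7 -2.32
shift mm [0.4 0.9 2.6]
```

```bash
python3 -m inch '[[-1,0,1,2,0],[-1,0,0,2,0],[-1,0,0,2,0],[-1,0,0,0,0]]';python3 st.py .524 .2046 .222
```

```text
time: 9.18
position: [0.5235, 0.2044, 0.2181]
tool_rot: [3.114, -0.357, -0.053]
ft_force: [-0.2, 0.3, -2.5]
grip_width: 0.677
t 9.18 p [0.5235 0.2044 0.2181] yaw -0.229 f [-0.16  0.32 -2.55] w 0.677 tz [-0.035 -0.002 -0.999] j7 -2.32
shift mm [ 0.3 -0.3 -3.9]
```

```bash
python3 -m inch '[[-1,0.5,0,2,0],[-1,0,0,2,0],[-1,0.5,0,2,0],[-1,0,0,0,0]]';python3 st.py .524 .2046 .174; python3 -m inch '[[-1,0,0,2,0],[-1,0,0,2,0],[-1,0,0,2,0],[-1,0,0,0,0]]';python3 st.py .524 .2046 .174
```

```text
time: 9.68
position: [0.5243, 0.2041, 0.2117]
tool_rot: [3.114, -0.357, -0.054]
ft_force: [0.4, -0.3, -2.6]
grip_width: 0.676
t 9.68 p [0.5243 0.2041 0.2117] yaw -0.229 f [ 0.42 -0.28 -2.62] w 0.676 tz [-0.035 -0.002 -0.999] j7 -2.32
shift mm [ 0.8 -0.8 37.6]
time: 10.18
position: [0.5243, 0.2045, 0.2054]
tool_rot: [3.115, -0.357, -0.053]
ft_force: [0.1, -0.1, -2.8]
grip_width: 0.675
t 10.18 p [0.5243 0.2045 0.2054] yaw -0.228 f [ 0.07 -0.12 -2.82] w 0.675 tz [-0.034 -0.002 -0.999] j7 -2.33
shift mm [ 0.7 -0.4 31.4]
```

```bash
python3 -m inch '[[-1,0.1,0,3,0],[-1,0.1,0,3,0],[-1,0.1,0,3,0],[-1,0.1,0,3,0],[-1,0,0,0,0]]';python3 st.py .524 .2046 .174; python3 -m inch '[[-1,0.1,0,3,0],[-1,0.1,0,3,0],[-1,0.1,0,3,0],[-1,0.1,0,2,0],[-1,0,0,0,0]]';python3 st.py .524 .2046 .174
```

```text
time: 10.8
position: [0.5243, 0.2045, 0.1925]
tool_rot: [3.115, -0.357, -0.053]
ft_force: [-0.4, -0.3, -3.4]
grip_width: 0.676
t 10.8 p [0.5243 0.2045 0.1925] yaw -0.228 f [-0.45 -0.26 -3.4 ] w 0.676 tz [-0.034 -0.002 -0.999] j7 -2.33
shift mm [ 0.3 -0.2 18.5]
time: 11.42
position: [0.5243, 0.2045, 0.1808]
tool_rot: [3.115, -0.357, -0.053]
ft_force: [0.1, 0.2, -2.8]
grip_width: 0.678
t 11.43 p [0.5243 0.2045 0.1808] yaw -0.228 f [ 0.06  0.22 -2.8 ] w 0.678 tz [-0.034 -0.001 -0.999] j7 -2.33
shift mm [-0.1 -0.1  6.8]
```

```bash
for i in 1; do python3 -m inch '[[-1,0,0,2,0],[-1,0,0,2,0],[-1,0.1,0,2,0],[-1,0.1,0,2,0],[-1,0,0,2,0]]';python3 -m inch '[[-1,0,0,2,0],[-1,0.1,0,2,0],[-1,0.1,0,2,0],[-1,0,0,0,0]]'; done;python3 - <<'E'
from h import *
F=[]
for i in range(8): ctrl.get_image('top'); F.append(ctrl.get_state()['ft_force'])
print(np.mean(F,0).round(2),np.std(F,0).round(2))
E
python3 st.py .524 .2046 .174
```

```text
time: 12.05
position: [0.5243, 0.2044, 0.1705]
tool_rot: [3.115, -0.357, -0.052]
ft_force: [0.8, 0.1, -1.6]
grip_width: 0.674
time: 12.55
position: [0.5243, 0.2045, 0.1645]
tool_rot: [3.116, -0.357, -0.052]
ft_force: [-0.8, -0.4, -0.7]
grip_width: 0.676
[-0.13  0.13 -0.87] [0.48 0.64 0.39]
t 12.95 p [0.5243 0.2044 0.1645] yaw -0.228 f [-0.12 -0.07 -0.01] w 0.675 tz [-0.033 -0.002 -0.999] j7 -2.34
shift mm [-0.6 -0.  -9.5]
```

```bash
python3 -m inch '[[-1,0.1,0,2,0],[-1,0,0,2,0],[-1,0,0,0,0],[-1,0,0,0,0]]';cat > ff.py <<'E'
from h import *
F=[]
for i in range(10): ctrl.get_image('top'); F.append(ctrl.get_state()['ft_force'])
print(np.mean(F,0).round(2),np.std(F,0).round(2))
E
python3 ff.py; python3 st.py .524 .2046 .174
```

```text
time: 13.45
position: [0.5243, 0.2044, 0.1605]
tool_rot: [3.115, -0.357, -0.051]
ft_force: [-0.7, 0.7, 1.0]
grip_width: 0.675
[-0.84  0.19 -0.64] [0.34 0.38 0.54]
t 13.95 p [0.5243 0.2045 0.1605] yaw -0.228 f [-0.44  0.1  -1.15] w 0.671 tz [-0.033 -0.002 -0.999] j7 -2.34
shift mm [ -0.7   0.  -13.5]
```

```bash
cat > pan.py <<'E'
from h import *
import sys
im=snap('scene',sys.argv[1]);P=cloud(im)
d=np.hypot(P[...,0]-.5245,P[...,1]-.2046); s=(P[...,0]-.5245)*.957-(P[...,1]-.2046)*.29
m=(d<.041)&(d>.032)&(s>.02)&(P[...,2]>.108)&(P[...,2]<.18)
z=P[...,2][m]; print('pan front z med',len(z),np.median(z).round(4),np.percentile(z,[25,75]).round(4))
g=cv2.resize(im['color'][160:240,295:375],(560,560),interpolation=cv2.INTER_CUBIC); cv2.imwrite(f'pics/{sys.argv[1]}c.png',g[:,:,::-1])
E
python3 pan.py s3
python3 - <<'E'
from h import *
im=dict(np.load('pics/s0.npz'));P=cloud(im)
d=np.hypot(P[...,0]-.5245,P[...,1]-.2046); s=(P[...,0]-.5245)*.957-(P[...,1]-.2046)*.29
z=P[...,2][(d<.041)&(d>.032)&(s>.02)&(P[...,2]>.108)&(P[...,2]<.18)];print(len(z),np.median(z))
E
```

```text
pan front z med 39 0.1554 [0.1545 0.1567]
42 0.17039098778232503
```

View pics/s3c.png

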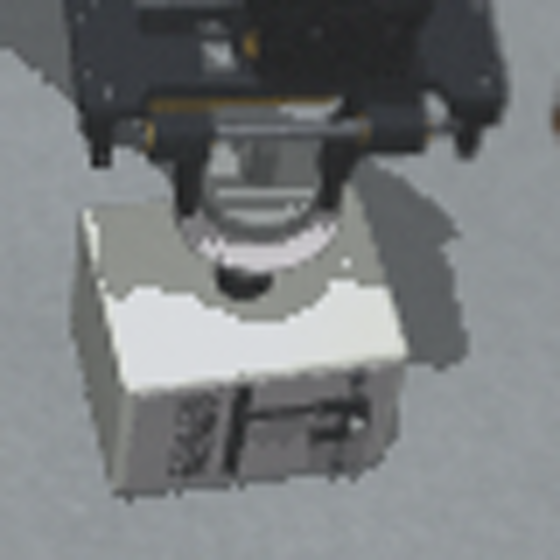

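```bash
python3 -m inch '[[-1,0.1,0,2,0],[-1,0,0,2,0],[-1,0,0,0,0],[-1,0,0,0,0]]' ; python3 ff.py; python3 pan.py s4; python3 st.py .524 .2046 .174
```

```text
time: 14.5
position: [0.5243, 0.2044, 0.1564]
tool_rot: [3.115, -0.357, -0.051]
ft_force: [-1.3, 0.3, 1.1]
grip_width: 0.677
[-1.1  -0.34  0.44] [0.31 0.4  0.35]
pan front z med 43 0.1515 [0.15   0.1527]
t 15.05 p [0.5242 0.2044 0.1563] yaw -0.228 f [-0.99  1.01  1.33] w 0.675 tz [-0.033 -0.002 -0.999] j7 -2.35
shift mm [ -0.8   0.  -17.7]
```

```bash
python3 -m inch '[[1,0,0,0,0],[1,0,0,0,0],[1,0,0,0,0],[1,0,0,0,0]]'; python3 ff.py; python3 pan.py s5; python3 -m inch '[[1,0,0,-10,0],[1,0,0,-20,0],[1,0,0,-30,0],[1,0,0,-30,0],[1,0,0,-20,0]]';python3 st.py .5305 -.1162 .25;python3 -c "
from h import *
import numpy as np
im=dict(np.load('pics/s5.npz'));P=cloud(im)
d=np.hypot(P[...,0]-.5245,P[...,1]-.2046)
"
```

```text
time: 15.55
position: [0.5251, 0.2043, 0.1563]
tool_rot: [3.116, -0.358, -0.049]
ft_force: [0.0, 0.0, 1.5]
grip_width: 0.977
[-0.15  0.05  0.07] [0.21 0.62 0.45]
pan front z med 44 0.156 [0.1544 0.1567]
time: 16.73
position: [0.528, 0.2043, 0.2708]
tool_rot: [3.116, -0.357, -0.051]
ft_force: [0.1, 0.0, 0.6]
grip_width: 1.0
t 16.73 p [0.528  0.2043 0.2708] yaw -0.228 f [0.14 0.03 0.6 ] w 1.0 tz [-0.033 -0.001 -0.999] j7 -2.31
shift mm [ 75.6 311.5  21.2]
```

```bash
python3 -m inch '[[1,8,40,0,0],[1,8,40,0,0],[1,8,40,0,0],[1,8,40,0,0],[1,0,0,0,0]]' | head -2
python3 - <<'E'
from h import *
im=snap('scene','s6')
a=dict(np.load('pics/s0.npz'))
for k in (a,im):
    P=cloud(k); m=(P[...,2]>.02)&(P[...,2]<.09)&(P[...,0]>.56)&(P[...,0]<.62)&(P[...,1]>.1)&(P[...,1]<.3)
    q=P[m]; f=np.polyfit(q[:,1],q[:,0],1); print('face x=%.4f*y+%.4f'%tuple(f), q[:,1].min(),q[:,1].max())
g=np.hstack([cv2.resize(i['color'][202:234,314:354],(400,320),interpolation=cv2.INTER_CUBIC) for i in(a,im)])
cv2.imwrite('pics/c6.png',g[:,:,::-1])
for v in range(204,234,4): print(v,[ (P[v,u]*1000).round(0).astype(int).tolist() for u in(328,334,340,346,350)])
E
python3 st.py .606 -.234 .25
```

```text
time: 17.35
position: [0.5249, 0.0386, 0.2776]
face x=0.1546*y+0.5516 0.1251385883153764 0.26775446095124733
face x=0.1528*y+0.5519 0.12632587978372373 0.2692260289863992
204 [[542, 194, 100], [547, 213, 100], [553, 233, 100], [556, 255, 96], [564, 266, 102]]
208 [[555, 189, 95], [565, 207, 101], [569, 227, 100], [574, 247, 100], [578, 260, 99]]
212 [[574, 182, 100], [580, 201, 100], [583, 222, 96], [586, 243, 93], [587, 258, 89]]
216 [[581, 181, 86], [581, 203, 79], [584, 225, 75], [588, 246, 72], [591, 260, 70]]
220 [[581, 183, 62], [583, 205, 57], [587, 226, 54], [600, 242, 65], [589, 265, 41]]
224 [[581, 186, 37], [585, 207, 35], [587, 230, 28], [588, 254, 20], [581, 275, 2]]
228 [[574, 193, 0], [579, 214, -1], [583, 236, -4], [592, 256, 0], [593, 271, -4]]
232 [[591, 186, 2], [596, 207, 1], [606, 226, 6], [609, 248, 2], [611, 263, -1]]
t 17.4 p [0.5248 0.0413 0.2778] yaw -0.221 f [ 0.3   0.42 -0.04] w 1.001 tz [-0.023  0.002 -1.   ] j7 -1.95
shift mm [140.3 250.7  25.4]
```

View pics/c6.png

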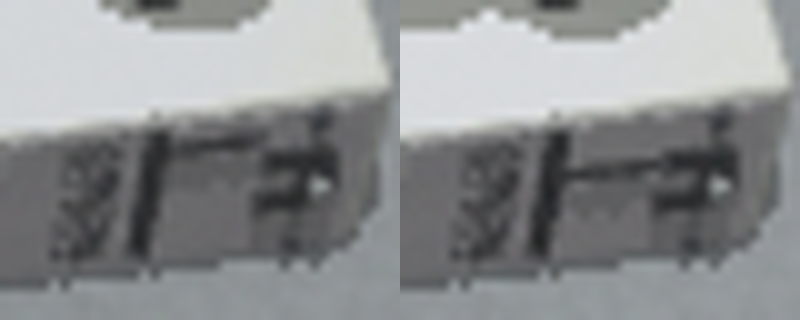

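Run:
```python
from h import *
im=dict(np.load('pics/s0.npz'))
def cast(x,y,o):
    u,v=314+(x+.5)/10-.5,202+(y+.5)/10-.5
    n=cv2.undistortPoints(np.array([[[u,v]]],float),im['K'],np.array(im['distortion'])).ravel()
    d=im['R'].T@np.array([n[0],n[1],1]); c=-im['R'].T@im['t']
    # plane x-.1546y=.5516+o
    s=(.5516+o-c[0]+.1546*c[1])/(d[0]-.1546*d[1]); return ((c+s*d)*1000).round(1)
for o in(.0,.006,.012):
    print(o,'ptr0',cast(252,141,o),'ptr1',cast(252,165,o),'up lip',cast(275,160,o),'low lip',cast(268,202,o),'notch',cast(275,181,o))
```

```text
0.0 ptr0 [585.4 218.8  80.3] ptr1 [585.7 220.7  66. ] up lip [586.9 228.5  67.6] low lip [587.1 229.4  42.5] notch [587.2 230.2  54.9]
0.006 ptr0 [590.9 215.5  88.7] ptr1 [591.2 217.4  74.5] up lip [592.4 225.1  76.1] low lip [592.5 226.   51.2] notch [592.7 226.8  63.5]
0.012 ptr0 [596.4 212.3  97.1] ptr1 [596.7 214.1  83. ] up lip [597.9 221.8  84.6] low lip [598.  222.7  59.9] notch [598.1 223.5  72.1]
```

Run:
```python
from h import *
acc=[]
for k in('s0','s2','s3','s4','s5','s6'):
    im=dict(np.load(f'pics/{k}.npz')); acc.append(cloud(im))
P=np.median(acc,0); g=cv2.cvtColor(np.load('pics/s0.npz')['color'],cv2.COLOR_RGB2GRAY); g6=cv2.cvtColor(np.load('pics/s6.npz')['color'],cv2.COLOR_RGB2GRAY)
o=(P[...,0]-.1546*P[...,1]-.5516)*1000
for nm,A,fmt in(('gray0',g,0),('gray6',g6,0),('standout',o,0),('z',P[...,2]*1000,0)):
    print(nm,'cols 328..349'); 
    for v in range(212,227): print(v,' '.join('%4d'%A[v,u] for u in range(328,350)))
```

```text
gray0 cols 328..349
212  213  213  213  214  214  213  213  210  202  192  184  171  164  158  159  156  159  136  115  131  145  126
213  210  161  186  176  168  160  163  158  163  138  119  131  141  126  110  110   98   87   75   94  110  107
214  148  136  130  131  146  119  110  109  111  108  104  107  109  107  102  106  100   64   63   93  105  105
215   93   67   63  106  109  105  104  105   90   77   76   79   81  106  106  104  103   76   88  103  102  103
216   85   53   51   79   69   67   57   59   54   52   59   74   89  104  103   91   96   74   71   92  104  104
217   62   48   48   70   70   71   85   90  100   88   90  100   73   59   60   58   56   52   53   65  104  104
218   57   46   63   89   91   90   92   90   93   92   92   91   66   48   49   47   48   45   47   62  103  106
219   48   48   76   92   91   93   92   93   92   93   92   93   76   76   88   73   50   83   59   59  105  105
220   48   46   80   94   93   94   93  105  104   93  105  104   91   90   89   63   62  134  139   76  103  104
221   47   49   92  105  105  103  103  104  106  104 
[... 5118 characters left out ...]
2   46   44   43
221   54   52   52   53   51   50   50   49   46   49   46   50   51   49   48   50   52   61   60   60   38   39
222   49   52   45   47   45   42   44   43   43   40   40   46   49   49   48   48   47   46   34   34   33   32
223   44   41   40   39   39   37   37   37   35   36   36   35   34   33   30   35   29   28   28   29   24   21
224   36   34   32   33   33   31   30   31   30   28   27   27   26   26   24   28   23   22   22   20   19   14
225   31   28   28   27   27   26   26   25   25   22   20   20   18   19   19   21   17   17   15   16   13    0
226   25   21   23   18   22   18   17   16   18   15   16   12   13   12   17   15    2    1    0    0    1    0
```

Clip lips stand at z ≈ 73 and 49 mm, so the mark is at ≈ 61 mm. The pointer has gone from 86 to 71.5 with one ring (14.5 mm per ring), so two rings should put it at ≈ 57, inside the notch. I'll fetch the far-left ring next.

```bash
python3 -m inch '[[1,35,38,10,0],[1,35,38,20,0],[1,35,38,40,0],[1,30,32,40,0],[1,0,0,30,0]]' >/dev/null; python3 -m inch '[[1,0,0,25,0],[1,0,0,0,0]]'>/dev/null;python3 st.py .6275 -.137 .018
```

```text
t 18.27 p [ 0.63   -0.1183  0.1118] yaw -0.203 f [-0.51 -0.27  0.14] w 0.999 tz [-0.013  0.008 -1.   ] j7 -1.77
shift mm [ 2.7 19.3 93.7]
```

```bash
python3 -m inch '[[1,1,10,10,0],[1,1,9,20,0],[1,0,0,30,0],[1,0,0,0,0]]' >/dev/null;python3 st.py .6275 -.137 .018
```

```text
t 18.77 p [ 0.63   -0.1376  0.0526] yaw -0.202 f [-1.11 -0.11  1.79] w 1.0 tz [-0.007  0.007 -1.   ] j7 -1.76
shift mm [-2.3  0.1 34.6]
```

```bash
python3 -m inch '[[1,-2,0,14,0],[1,-1,0,10,0],[1,0,0,4,0],[1,0,0,0,0]]' >/dev/null;python3 st.py .6275 -.137 .018
```

```text
t 19.27 p [ 0.6284 -0.1374  0.0253] yaw -0.202 f [-0.31  0.44  0.79] w 0.999 tz [-0.003  0.006 -1.   ] j7 -1.77
shift mm [-0.9 -0.2  7.3]
```

```bash
python3 -m inch '[[1,-1,0,4,0],[1,0,0,3,0],[1,0,0,0,0]]' >/dev/null;python3 st.py .6275 -.137 .018
```

```text
t 19.65 p [ 0.6281 -0.1372  0.0188] yaw -0.202 f [-1.37 -0.21  0.22] w 1.005 tz [-0.001  0.006 -1.   ] j7 -1.77
shift mm [-0.6 -0.   0.8]
```

```bash
python3 -m inch '[[1,-0.8,0,0.5,0],[1,0,0,0,0]]' >/dev/null;python3 st.py .6275 -.137 .018; python3 -m inch '[[-1,0,0,0,0],[-1,0,0,0,0],[-1,0,0,0,0],[-1,0,0,0,0],[-1,0,0,0,0]]' 25 >/dev/null;python3 st.py .6275 -.137 .018;  python3 -m inch '[[-1,0,0,-10,0],[-1,0,0,-20,0],[-1,0,0,-40,0],[-1,0,0,-45,0],[-1,0,0,-45,0]]'>/dev/null; python3 -m inch '[[-1,0,0,-40,0],[-1,0,0,-20,0],[-1,0,0,-10,0],[-1,0,0,0,0]]'>/dev/null;python3 st.py .524 .2046 .25
```

```text
t 19.9 p [ 0.6274 -0.1369  0.0185] yaw -0.202 f [ 0.31 -0.44 -0.07] w 0.998 tz [-0.001  0.006 -1.   ] j7 -1.77
shift mm [0.1 0.  0.5]
t 20.52 p [ 0.6276 -0.1369  0.0187] yaw -0.202 f [-0.28 -0.7  -0.63] w 0.668 tz [-0.001  0.005 -1.   ] j7 -1.77
shift mm [-0.1  0.1  0.7]
t 21.65 p [ 0.6264 -0.1373  0.2637] yaw -0.2 f [-0.23  0.2  -2.76] w 0.675 tz [ 0.002  0.005 -1.   ] j7 -1.7
shift mm [-168.4 -314.6   15.1]
```

```bash
python3 -m inch '[[-1,-12,-22,0,0],[-1,-18,-35,0,0],[-1,-18,-35,0,0],[-1,-18,-35,0,0],[-1,-18,-35,0,0]]'>/dev/null;python3 -m inch '[[-1,-18,-35,0,0],[-1,-18,-35,0,0],[-1,-18,-30,0,0],[-1,-12,-20,0,0],[-1,0,0,0,0]]'>/dev/null;python3 st.py .524 .2046 .25
```

```text
t 22.9 p [0.5175 0.1898 0.2534] yaw -0.188 f [ 0.01 -0.55 -3.05] w 0.669 tz [-0.022  0.007 -1.   ] j7 -2.23
shift mm [  3.7 -15.8   3.3]
```

```bash
python3 -m inch '[[-1,2,-8,8,0],[-1,2,-7,8,0],[-1,0,0,6,0],[-1,0,0,0,0]]'>/dev/null;python3 st.py .5243 .2045 .215
```

```text
t 23.4 p [0.5242 0.2012 0.2273] yaw -0.192 f [-1.06 -0.4  -2.76] w 0.672 tz [-0.026  0.005 -1.   ] j7 -2.27
shift mm [-0.2 -3.2 12.3]
```

```bash
python3 -m inch '[[-1,0,-2,4,0],[-1,0,-1,4,0],[-1,0,0,2,0],[-1,0,0,0,0]]'>/dev/null;python3 st.py .5243 .2045 .21
```

```text
t 23.9 p [0.5252 0.2035 0.217 ] yaw -0.194 f [ 0.57  0.54 -1.88] w 0.674 tz [-0.025  0.005 -1.   ] j7 -2.28
shift mm [-0.9 -0.8  7. ]
```

```bash
python3 -m inch '[[-1,-1,-1,2,0],[-1,0,0,2,0],[-1,0,0,0,0]]'>/dev/null;python3 st.py .5243 .2045 .21
```

```text
t 24.27 p [0.5243 0.2048 0.213 ] yaw -0.194 f [ 0.92  0.13 -2.7 ] w 0.669 tz [-0.025  0.005 -1.   ] j7 -2.28
shift mm [0.1 0.3 3. ]
```

```bash
python3 -m inch '[[-1,0,0.2,2,0],[-1,0,0,2,0],[-1,0,0,2,0],[-1,0,0,0,0]]'>/dev/null;python3 st.py .5243 .2045 .174;python3 -m inch '[[-1,0.1,0,3,0],[-1,0.1,0,3,0],[-1,0.1,0,3,0],[-1,0,0,0,0]]'>/dev/null;python3 st.py .5243 .2045 .174
```

```text
t 24.77 p [0.5241 0.2046 0.2066] yaw -0.194 f [-0.25 -0.59 -2.52] w 0.675 tz [-0.025  0.005 -1.   ] j7 -2.28
shift mm [ 1.   0.1 32.6]
t 25.27 p [0.5241 0.2045 0.1969] yaw -0.194 f [ 0.8  -0.29 -2.02] w 0.672 tz [-0.025  0.005 -1.   ] j7 -2.29
shift mm [ 0.7  0.  22.9]
```

```bash
python3 -m inch '[[-1,0.1,0,3,0],[-1,0.1,0,3,0],[-1,0.1,0,3,0],[-1,0.1,0,3,0],[-1,0,0,0,0]]'>/dev/null;python3 st.py .5243 .2045 .174;python3 -m inch '[[-1,0.1,0,2,0],[-1,0,0,2,0],[-1,0.1,0,2,0],[-1,0,0,0,0]]'>/dev/null;python3 st.py .5243 .2045 .174; python3 pan.py s7
```

```text
t 25.9 p [0.5243 0.2045 0.184 ] yaw -0.194 f [ 0.1   0.89 -3.13] w 0.672 tz [-0.025  0.005 -1.   ] j7 -2.29
shift mm [ 0.3  0.  10. ]
t 26.4 p [0.5244 0.2045 0.1776] yaw -0.194 f [ 0.46  0.03 -2.81] w 0.674 tz [-0.025  0.005 -1.   ] j7 -2.3
shift mm [-0.   0.   3.6]
pan front z med 43 0.155 [0.1536 0.1565]
```

```bash
python3 -m inch '[[-1,0.1,0,2,0],[-1,0,0,2,0],[-1,0.1,0,2,0],[-1,0,0,2,0],[-1,0.1,0,2,0]]'>/dev/null;python3 -m inch '[[-1,0,0,2,0],[-1,0.1,0,2,0],[-1,0,0,1,0],[-1,0,0,0,0],[-1,0,0,0,0]]'>/dev/null;python3 ff.py;python3 st.py .5243 .2045 .174; python3 pan.py s8
```

```text
[-0.72 -0.2   0.21] [0.4  0.52 0.32]
t 28.2 p [0.5248 0.2047 0.163 ] yaw -0.194 f [-0.35 -0.67  0.76] w 0.675 tz [-0.023  0.005 -1.   ] j7 -2.3
shift mm [ -0.7   0.3 -11. ]
pan front z med 44 0.1407 [0.1395 0.1424]
```

```bash
python3 -m inch '[[1,0,0,0,0],[1,0,0,0,0],[1,0,0,0,0],[1,0,0,0,0]]' | tail -2; python3 pan.py s9; python3 -m inch '[[1,0,0,-10,0],[1,0,0,-20,0],[1,0,0,-30,0],[1,0,0,-30,0],[1,0,0,-20,0]]'>/dev/null; python3 -m inch '[[1,0,40,0,0],[1,0,40,0,0],[1,0,40,0,0],[1,0,30,0,0],[1,0,0,0,0]]'|head -2; python3 pan.py sa
python3 - <<'E'
from h import *
P0=dict(np.load('pics/sa.npz')); b=snap('top','tb')
g=np.hstack([cv2.resize(P0['color'][202:234,314:354],(400,400*32//40),interpolation=cv2.INTER_CUBIC),cv2.resize(P0['color'][165:237,290:380],(400,320),interpolation=cv2.INTER_CUBIC)])
cv2.imwrite('pics/cb.png',g[:,:,::-1])
E
```

```text
ft_force: [0.2, 0.6, -0.2]
grip_width: 0.98
pan front z med 41 0.1411 [0.1387 0.1423]
time: 30.05
position: [0.4998, 0.055, 0.2838]
pan front z med 37 0.1416 [0.1405 0.1429]
```

View pics/cb.png

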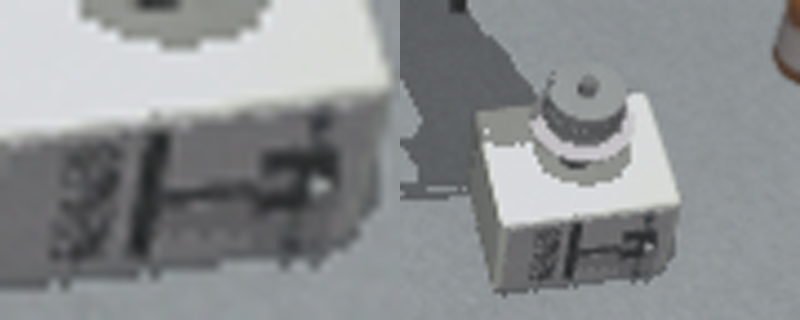

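The pointer tip, at crop (250,188), sits inside the notch between the lips at y ≈ 160 and 203. The two rings are stacked around the spindle. I'll do one numeric check of flatness and of the bystanders before handing in.

Run:
```python
from fit import *
im=dict(np.load('pics/sa.npz'));P=cloud(im);P0=cloud(dict(np.load('pics/s0.npz')))
m=sel(P,(.5245,.2046),.027,.162,.175);q=P[m];A=np.c_[q[:,:2]-[.5245,.2046],np.ones(len(q))];print('top ring tilt/height',np.linalg.lstsq(A,q[:,2],rcond=None)[0].round(4),len(q))
d=cv2.absdiff(im['color'],np.load('pics/s0.npz')['color']).max(2)
for n,X in dict(bottle=(.47,.40),beaker=(.37,-.4),orange=(.407,-.227,),tq=(.386,-.131),A=(.509,-.213),C=(.606,-.234)).items():
    u,v=proj(im,(*X,.02)).astype(int); w=d[v-14:v+15,u-14:u+15]; print(n,(u,v),'changed px',(w>60).sum())
for n,(u,v) in dict(bottle=(385,168),beaker=(143,217),wrench=(269,209),vials=(293,291)).items():print(n,(d[v-14:v+15,u-14:u+15]>60).sum())
print(ctrl.get_state()['position'],ctrl.get_state()['time']); ctrl.close_job()
```

```text
top ring tilt/height [-0.2098 -0.0804  0.1737] 12
bottle (np.int64(370), np.int64(191)) changed px 0
beaker (np.int64(154), np.int64(217)) changed px 0
orange (np.int64(203), np.int64(214)) changed px 0
tq (np.int64(228), np.int64(204)) changed px 0
A (np.int64(212), np.int64(236)) changed px 0
C (np.int64(211), np.int64(261)) changed px 0
bottle 0
beaker 0
wrench 0
vials 0
[0.49996953 0.05826606 0.28372817] 30.15
the job is handed in; nothing more can be done
```

I stacked two of the four steel rings over the scale's spindle and handed the job in at 30 s, with the gripper open and clear of everything.

- **Pointer:** with two rings the pan sank 28.8 mm, which puts the pointer at about 57 mm. The clip's notch measured about 61 mm, give or take 2, and the last close crop shows the pointer between the lips. It sits about 4 mm below the middle, inside the 8.5 mm allowed. One ring would have been about 10 mm too high.
- **Lowering:** both rings went on slowly, with no side forces beyond about 1 N. On the first ring I followed the pan about 4 mm past its balance point, so it rose slightly when I let go. The second ring was released at balance.
- **Other things on the bench:** the image comparison before handing in showed no change at the two rings left on the rack, the orange and turquoise look-alikes, or the bottle, beaker, wrench and vial rack.
- **Failed check:** my last numeric check that the top ring lies flat does not count. I set its height window just below the ring's top face (only 12 points), so its tilt figure means nothing. That the rings lie flat rests on the last picture and on the pan's height.

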